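# Stack a clutch disc and separator plate on a splined hub

### The arm

A 6-joint arm with a two-finger parallel gripper is mounted at the origin on a cart in front of the work surface, level with it; the furniture and walls round the work are solid. World frame = base frame: x ahead of the robot, y to its left, z up, the work surface at z = 0. Lengths are in mm, angles in rad, forces in N, time in s.
With the tool pointing down it reaches from about 350 to 775 mm from the base axis. Payload 7.3 kg.
Tool frame: the origin (TCP) lies midway between the tips of the shut fingers; the grasp point (between the pads) lies 19 mm behind it; z points along the fingers, y is the line along which they close (so a half turn about z gives the same grasp; the last joint's range is limited). The gripper opens to 92 mm and grips with 3 to 60 N. Pads are 19 mm wide; open, the fingers measure 130 mm over their backs; the gripper's body (75 mm by 190 mm) begins 47 mm behind the grasp point.
Start: joints at [1.113, 0.342, 1.524, -0, 1.275, -0.146], TCP at [161.041, 499.711, 226.741] pointing down, gripper open.
Joint ranges: [-2.53, 2.53], [-0.77, 2.02], [0.04, 2.7], [-1, 4.14], [0.28, 2.66], [-3.11, 3.11]. Speed limits (rad/s): [2.57, 2.57, 3.14, 3.14, 3.14, 3.14].

### API

Orientations are given as [roll, pitch, yaw] about the fixed x, y, z axes, in that order (R = Rz(yaw) Ry(pitch) Rx(roll)).
In Python, from plant import bot gives the robot as it stands.
- The arm moves only by the tool jog_arm, never from a script. Its arguments are lists of equal length, an entry for each row: "dp": the shift along the tool's x, y, z in m, a list of three; "twist": the turn about the tool's z in degrees. A call has 1 to 10 rows; each row shifts and turns the commanded pose from where the row before left it, along the tool's axes as they then stand; what a row does not reach is not made up. A row lasts 1/8 s, in which the tool goes at most 62.5 mm and 10.7 degrees, less where a joint would pass 70% of its speed; a pose out of reach is approached as far as the arm can. A call is refused whole if a number of a shift passes 0.0625 or a number of a turn 10.7, either way. A call with a gripper value outside its range is refused whole. "jaw" is the finger opening in m, from 0 to 0.0918, set as the call begins (left out, the last holds). The fingers move at their own pace and stop on an object; the grip force is fixed at half the most. Time passes only in rows, so rows that do not move let the fingers close. It gives the time, the measured TCP pose, the force, the opening and the grip force at its end, in the units of the state.
- bot.get_obs(): the state, without advancing time (a new reading comes with each control period).
- bot.capture(name): name is "scene" or "top" or "wrist"; returns the picture (480x640x3 uint8, blue, green, red); there is no depth.
- bot.camera_params(name): a dict with "fx", "fy", "cx", "cy" (pixels), "k1" (the pictures are not rectified: a ray, as slopes to the right and down, at radius r is drawn at 1 + k1 r^2 times it, then the intrinsics apply), "R" (3x3) and "t" (3): a world point X has camera coordinates R X + t. Camera axes: x right, y down, z forward; pixel columns grow to the right and rows downward; lengths in mm; the calibration is good to about 2 mm. A picture is of the moment at which its call begins: read the wrist's pose just before it. camera_params takes no time and is no camera call; for the wrist camera it gives the pose at the moment of the call.
- bot.close_job(): hands the job in; it is judged then, once.
Trained networks look in the newest picture that a camera, given by its name, has taken for a name from the list of things; names that differ only in an ending like _2 or _b are one class to them, and where a whole thing is asked for, a point or a joint stands for the part that bears it (a point fixed in the world has none). Each returns a list of dicts, best first, with "confidence" (0 to 1); they miss things now and then, are a little off and sometimes report something else, mostly with a low value. They report only what shows in the picture. A call takes as long as a camera call. They do not tell look-alikes from the thing itself.
- bot.find_in(camera, label): "bbox" ([centre column, centre row, width, height] in pixels, round what is visible of it).
- bot.masks_of(camera, label): "pixels" (480x640 bool, what is visible of it) and "bbox" ([centre column, centre row, width, height] in pixels, round what is visible of it).
The state is a dict: "time": time; "joint_positions": joint angles; "dq": joint speeds; "tau": joint torques, N m; "tool_pos": TCP position; "tcp_rot": TCP orientation; "contact_force": force on the tool from outside, world axes, zero at the start; "moment": the same for the moment, N m; "grip_width": finger opening in mm; "finger_force": force on a finger pad.
Only numpy, scipy, OpenCV 4.12 (cv2) and the standard library are available. Lean on these libraries where they do the work, as an engineer would, in place of code of your own. Each camera call takes 0.05 s, during which the arm holds its last target. There are 200 camera calls.

### The job

Build the start of the clutch pack on the splined hub: first thread the clutch disc over the splines until it sits fully home on the collar, its tab pointing as nearly at the locating pin as the splines allow, then the separator plate fully home on top of the disc with its tab directly opposite the disc's tab. The hub can stand at an unknown angle, so turn each plate lightly on the splines until its teeth drop in, never pressing on the hub with more than 50 N, and leave the other things on the bench where they are.

Things in the scene. Friction and masses are not known exactly. Their poses are not given: they have to be found in the camera images.
- stand: Fixed build stand: grey base plate 150 x 100 x 14 mm, x = -72 to +78 mm. Origin on the worktop under the hub's axis, z up, +x towards the locating pin. A round collar (50 mm diameter) rises to z = 30 mm; its flat top is where the disc seats, and the splined hub stands on it. A plate may load stand and hub with at most 50 N, knocks included: land slower than 10 mm/s.
- pin (a point): Top of the upright steel locating pin, 12 mm thick, 50 mm above the worktop, 62 mm from the hub's axis.
- hub_top (a point): Top of the splined hub, on its axis, z = 66 mm; axes are the stand's, not the hub's. Core 24 mm in diameter, its last 4 mm tapered to 16 mm to centre a plate. Four splines, 90 degrees apart, 40 mm outer diameter, each 41 degrees wide, z = 30 to 54 mm. One spline points towards the pin to within 0.5 rad either way: the true angle is not given. The hub is stiff (over 1 N m to turn).
- disc_center (a point): Centre, half-way up, of the clutch disc: steel ring, 12 mm thick, eight darker lining pads per face, 66 mm across, two parallel flats 58 mm apart (at y = +-29 mm, about 31 mm long) to grasp it by. It lies flat, z up; +x points to its one narrow tab. 0.12 kg. Home, this point is at z = 36 mm over the worktop; resting on the spline tops, at 60 mm.
- disc_tab (a point): Middle of the disc's tab, 39 mm from its centre; tab 12 mm wide, tip 46 mm from the centre. The disc's bore is 44 mm wide with four inward teeth, each 40 degrees wide, at 45, 135, 225, 315 degrees from the tab, tips 13.5 mm from the centre. They pass between the hub's splines with about 0.08 rad play either way in angle and 1.2 mm sideways.
- separator_center (a point): Centre, half-way up, of the separator plate: bare steel ring, 8 mm thick, 70 mm across, two parallel flats 62 mm apart (at y = +-31 mm, about 32 mm long) to grasp it by. It lies flat, z up; +x points to its one broad tab. 0.10 kg. Home on the disc, this point is at z = 46 mm over the worktop; resting on the spline tops, at 58 mm.
- separator_tab (a point): Middle of the separator's tab, 39 mm from its centre; tab 24 mm wide, tip 46 mm from the centre. Bore, teeth and play as on the disc.
- loupe: Black standing magnifier, 45 mm across, 49 mm high; a bystander.
- gauge: Steel ring gauge, 52 mm across, 16 mm high; a bystander.
- coil: Short dark coil spring, 36 mm across, 19 mm high; a bystander.
Mind the look-alikes: they are no part of the job. What is shaped like the part that bears disc_center but brown or turquoise is not meant.

How it is judged:
By the outcome, as a careful person would: the job done as asked, in the order asked, and still so for the second after the job is handed in, with the robot touching nothing.
It also fails if it takes over 72 s, if anything falls off the work surface, if the arm or the gripper's body presses on something with over 40 N, if the wrist force passes 120 N, or if a joint passes its speed limit or range.

## Working session

There is one attempt and no reset: what is moved stays moved. The work goes in short steps, Python scripts to look and compute and a tool call to move; the robot and the scene stay as the last step left them, time stands still between calls to the robot, and variables do not carry over. Pictures are saved under pics/ and viewed, at most 10 in all, crops included, and the job is handed in when it is done.

Besides the shell and the picture viewer there is one more tool, called after "Call:" as a command line: name --pt "numbers of a row" for each row, then --argument value for the rest. jog_arm: Moves the arm, as the interface text tells. Its arguments: {"type":"object","properties":{"dp":{"type":"array"},"twist":{"type":"array"},"jaw":{"type":"number"}},"required":["dp","twist"]}

```bash
mkdir -p pics; cat > h.py <<'E'
import numpy as np, cv2
from plant import bot
def proj(c,X):
    p=bot.camera_params(c); R=np.array(p["R"]);t=np.array(p["t"]).ravel()
    q=np.atleast_2d(X)@R.T+t; s=q[:,:2]/q[:,2:]; r2=(s**2).sum(1,keepdims=True)
    s=s*(1+p["k1"]*r2); return s*[p["fx"],p["fy"]]+[p["cx"],p["cy"]]
def unproj(c,uv,z,p=None):
    p=p or bot.camera_params(c); R=np.array(p["R"]);t=np.array(p["t"]).ravel()
    d=(np.atleast_2d(uv).astype(float)-[p["cx"],p["cy"]])/[p["fx"],p["fy"]]; s=d.copy()
    for _ in range(20): s=d/(1+p["k1"]*(s**2).sum(1,keepdims=True))
    v=np.c_[s,np.ones(len(s))]@R; o=-R.T@t
    return o+v*((z-o[2])/v[:,2:])
E
python3 - <<'E'
from h import *
ims=[]
for c in("scene","top"):
    im=bot.capture(c); cv2.imwrite(f"pics/{c}0.png",im)
    for l in("disc_center","separator_center","stand","loupe","gauge","coil","pin","hub_top","disc_tab","separator_tab"):
        try:r=bot.find_in(c,l)
        except Exception as e: r=[];print(l,e)
        print(c,l,[(np.round(x["bbox"]).astype(int).tolist(),round(x["confidence"],2),(unproj(c,x["bbox"][:2],10)[0][:2]).round().tolist()) for x in r])
    p=bot.camera_params(c);print(-np.array(p["R"]).T@np.array(p["t"]).ravel(),p["fx"])
print(bot.get_obs())
E
```

```text
scene disc_center [([216, 296, 46, 30], 0.9, [375.0, 123.0]), ([197, 250, 37, 31], 0.64, [438.0, 234.0]), ([251, 222, 36, 24], 0.63, [562.0, 209.0])]
scene separator_center [([431, 345, 44, 39], 0.8, [511.0, -227.0])]
scene stand [([317, 282, 87, 78], 0.81, [512.0, 6.0])]
scene loupe [([374, 239, 23, 34], 0.95, [671.0, -11.0])]
scene gauge [([429, 274, 34, 30], 0.6, [652.0, -145.0])]
scene coil [([307, 219, 13, 19], 0.48, [638.0, 127.0])]
scene pin [([316, 285, 78, 79], 0.9, [504.0, 1.0])]
scene hub_top [([319, 284, 85, 76], 0.94, [509.0, -2.0])]
scene disc_tab [([198, 249, 35, 27], 0.98, [440.0, 235.0]), ([255, 220, 40, 24], 0.94, [571.0, 207.0]), ([216, 297, 47, 32], 0.74, [374.0, 120.0])]
scene separator_tab [([430, 340, 44, 38], 0.85, [520.0, -220.0])]
[ -39.87315422 -405.34606097  722.95862218] 555.1421673476286
top disc_center [([185, 281, 35, 39], 0.74, [446.0, 244.0]), ([248, 323, 34, 40], 0.59, [367.0, 121.0]), ([199, 219, 36, 41], 0.57, [565.0, 220.0])]
top separator_center [([426, 242, 35, 42], 0.7, [524.0, -217.0])]
top stand [([311, 247, 72, 88], 0.58, [512.0, 4.0])]
top
[... 562 characters left out ...]
88.4949237466912
{'time': 1.1, 'joint_positions': array([ 1.11300402e+00,  3.41986995e-01,  1.52407670e+00,  3.67345230e-05,
        1.27539983e+00, -1.46054416e-01]), 'dq': array([ 0.00109   ,  0.00061378,  0.00244051, -0.00091835,  0.0001099 ,
       -0.00054969]), 'tau': array([ 1.74441549e-03, -4.31122971e+01, -2.44483584e+01,  7.22120097e-02,
        4.82712511e-02,  1.36702519e-05]), 'tool_pos': array([161.03376205, 499.72611052, 226.75541144]), 'tcp_rot': array([ 3.14145978e+00, -1.59768488e-05,  2.82984407e+00]), 'contact_force': array([-0.38585277,  0.82481167, -0.46617484]), 'moment': array([0.02130875, 0.04127974, 0.07371945]), 'finger_force': 0.0, 'grip_width': 91.58402066145241}
```

View pics/top0.png

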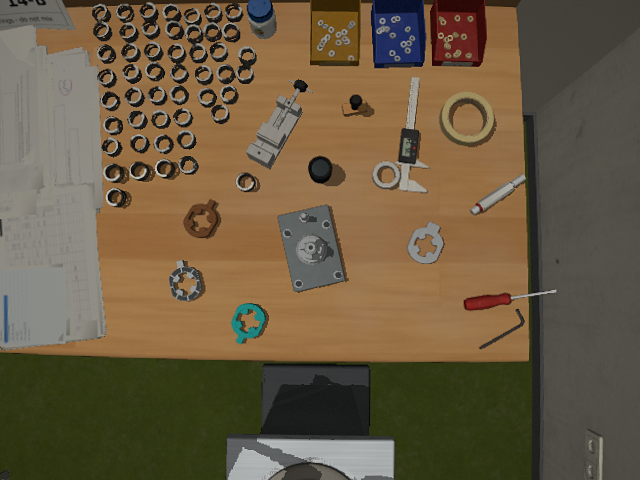

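View pics/scene0.png

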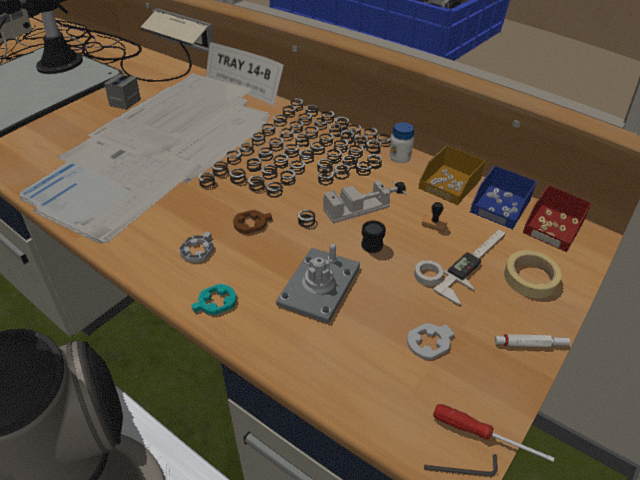

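The three disc-shaped candidates in the top view are (185,281) steel with dark pads, (202,219) brown and (248,322) turquoise. The description fits the steel one at (185,281). The separator is at (426,242), the stand at (312,247) and the pin at (306,217). I'll confirm the disc in a crop and fit the poses.

```bash
cat >> h.py <<'E'
from scipy.optimize import minimize
def outline(kind):
    R,f,w=(33,29,6) if kind=="disc" else (35,31,12)
    a=np.linspace(0,2*np.pi,145)[:-1]; P=np.c_[R*np.cos(a),np.clip(R*np.sin(a),-f,f)]
    T=np.array([[20,-w],[46,-w],[46,w],[20,w]],float)
    b=np.linspace(0,2*np.pi,361)[:-1]; d=np.degrees(b)
    tooth=np.min([abs((d-t+180)%360-180) for t in(45,135,225,315)],0)<20
    rr=np.where(tooth,13.5,22); B=np.c_[rr*np.cos(b),rr*np.sin(b)]
    return P,T,B
def render(c,kind,x,y,yaw,zc,p,S=1,off=(0,0)):
    h=6 if kind=="disc" else 4
    Rz=np.array([[np.cos(yaw),-np.sin(yaw)],[np.sin(yaw),np.cos(yaw)]])
    P,T,B=outline(kind); W=[]
    m=np.zeros((480,640),np.uint8)
    def pr(Q,z): 
        X=np.c_[Q@Rz.T+[x,y],np.full(len(Q),z)]
        R=np.array(p["R"]);t=np.array(p["t"]).ravel();q=X@R.T+t;s=q[:,:2]/q[:,2:];s=s*(1+p["k1"]*(s**2).sum(1,keepdims=True))
        return s*[p["fx"],p["fy"]]+[p["cx"],p["cy"]]
    for Q in(P,T):
        hull=cv2.convexHull(np.r_[pr(Q,zc-h),pr(Q,zc+h)].astype(np.float32))
        cv2.fillPoly(m,[np.round(hull*16).astype(np.int32)],255,cv2.LINE_AA,4)
    b=np.zeros_like(m);b2=b.copy()
    cv2.fillPoly(b,[np.round(pr(B,zc+h)*16).astype(np.int32)],255,cv2.LINE_AA,4)
    cv2.fillPoly(b2,[np.round(pr(B,zc-h)*16).astype(np.int32)],255,cv2.LINE_AA,4)
    return np.clip(m.astype(float)-np.minimum(b,b2),0,255)/255
def fit(c,kind,mask,zc,p=None,yaw0=None,x0=None):
    p=p or bot.camera_params(c); M=mask.astype(float)
    cost=lambda v:-np.minimum(m:=render(c,kind,v[0],v[1],v[2]/20,zc,p),M).sum()/np.maximum(m,M).sum()
    v,u=np.nonzero(mask)
    if x0 is None: x0=unproj(c,[u.mean(),v.mean()],zc,p)[0][:2]
    ys=np.arange(0,2*np.pi,.2) if yaw0 is None else [yaw0]
    c0=sorted((cost([x0[0],x0[1],a*20]),a) for a in ys)[:3]
    best=min((minimize(cost,[x0[0],x0[1],a*20],method="Nelder-Mead",options=dict(initial_simplex=np.array([x0[0],x0[1],a*20])+[[0,0,0],[6,0,0],[0,6,0],[-3,-3,5]],maxfev=250)) for _,a in c0),key=lambda r:r.fun)
    return best.x[0],best.x[1],(best.x[2]/20+np.pi)%(2*np.pi)-np.pi,-best.fun
E
python3 - <<'E'
from h import *
ims={}
for c in("scene","top"):
    ims[c]=bot.capture(c)
    for k,l,z in(("disc","disc_center",6),("sep","separator_center",4)):
        for r in bot.masks_of(c,l):
            print(c,k,np.round(r["bbox"]),r["confidence"],np.round(fit(c,k,r["pixels"],z),3))
def crop(c,u,v,s=34):return cv2.resize(ims[c][v-s:v+s,u-s:u+s],(265,265),interpolation=cv2.INTER_CUBIC)
cv2.imwrite("pics/m.png",np.vstack([np.hstack([crop("top",185,281),crop("top",202,219),crop("top",248,322)]),np.hstack([crop("top",312,247,45),crop("top",426,242),crop("scene",317,275,40)])]))
# stand: hub top and pin guesses
print(unproj("top",[306.5,217],50),unproj("top",[311,245],66))
E
```

```text
scene disc [252. 222.  43.  23.] 0.87 [ 5.64277e+02  2.17047e+02 -5.02000e-01  8.07000e-01]
scene disc [197. 248.  33.  31.] 0.86 [4.42670e+02 2.43202e+02 2.78000e-01 7.98000e-01]
scene disc [215. 297.  47.  31.] 0.64 [375.297 120.613   2.738   0.834]
scene sep [430. 343.  43.  34.] 0.74 [ 5.21385e+02 -2.17212e+02 -4.13000e-01  8.41000e-01]
top disc [200. 218.  34.  40.] 0.93 [ 5.63157e+02  2.18163e+02 -5.12000e-01  7.74000e-01]
top disc [183. 281.  30.  45.] 0.87 [4.39798e+02 2.44365e+02 2.51000e-01 8.02000e-01]
top disc [248. 324.  34.  38.] 0.68 [372.796 121.119   2.76    0.794]
top sep [427. 242.  37.  43.] 0.67 [ 5.19263e+02 -2.16241e+02 -3.75000e-01  8.24000e-01]
[[565.22306164  10.64025758  50.        ]] [[512.52915972   1.34754948  66.        ]]
```

View pics/m.png

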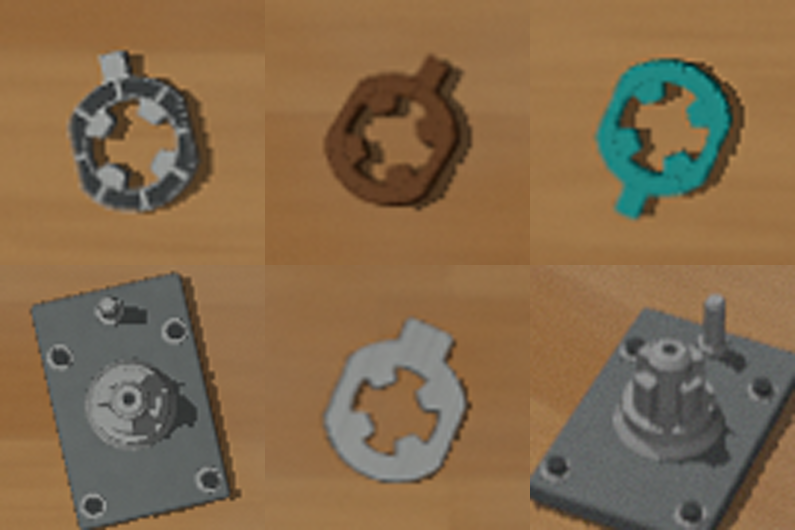

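The steel ring with dark pads at top (185,281) is confirmed as the disc: tab up, pose about (441,244), yaw 0.26. The brown and turquoise ones are decoys. The separator is at about (520,-217), yaw -0.40. Next I move above the disc and look with the wrist camera.

Call:
jog_arm --pt "-0.043 -0.02 0" --pt "-0.043 -0.02 0" --pt "-0.043 -0.02 0" --pt "-0.043 -0.02 0.01" --pt "-0.043 -0.02 0.01" --pt "-0.043 -0.02 0.01" --pt "-0.043 -0.02 0.01" --pt "-0.043 -0.02 0.01" --pt "0 0 0" --pt "0 0 0" --twist '[0, 0, 0, -4, -5, -5, -5, -5, -5, -4]' --jaw 0.0918

```text
time: 2.65
tool_pos: [462.0, 272.1, 176.3]
tcp_rot: [3.142, -0.001, -2.876]
contact_force: [-0.3, -1.0, 0.2]
grip_width: 91.5
finger_force: 0.0
```

```bash
cat >> h.py <<'E'
def cam(c): p=bot.camera_params(c); return p,-np.array(p["R"]).T@np.array(p["t"]).ravel(),np.array(p["R"])[2]
def rel(gx,gy,gz,gyaw,o=None):
    o=o or bot.get_obs(); d=np.array([gx,gy,gz])-o["tool_pos"]; a=o["tcp_rot"][2]
    dy=(gyaw-a+np.pi/2)%np.pi-np.pi/2
    print("tool shift mm",np.round([d[0]*np.cos(a)+d[1]*np.sin(a),d[0]*np.sin(a)-d[1]*np.cos(a),-d[2]],1),"twist deg",round(-np.degrees(dy),2),"(to half turn)")
E
python3 - <<'E'
from h import *
o=bot.get_obs();print(o["tool_pos"].round(1),o["tcp_rot"].round(3),o["time"])
im=bot.capture("wrist");p,C,z=cam("wrist");print(C,z,p["fx"]);cv2.imwrite("pics/w1.png",im)
for r in bot.masks_of("wrist","disc_center"):
    f=fit("wrist","disc",r["pixels"],6,p);print(np.round(r["bbox"]),r["confidence"],np.round(f,3));rel(f[0],f[1],60,f[2])
E
```

```text
[462.  272.1 176.3] [ 3.142e+00 -1.000e-03 -2.876e+00] 2.65
[386.72229771 252.44741201 335.74593326] [ 0.2760397   0.07603919 -0.95813367] 385.0004147743583
[246. 307.  62.  63.] 0.92 [ 5.62951e+02  2.17341e+02 -5.26000e-01  5.89000e-01]
tool shift mm [-83.4 -79.7 116.6] twist deg 45.29 (to half turn)
[294. 197.  66.  95.] 0.81 [4.40374e+02 2.43461e+02 2.66000e-01 9.17000e-01]
tool shift mm [ 28.1 -22.5 116.6] twist deg -0.13 (to half turn)
[169.  63.  84.  99.] 0.59 [372.541 119.526   2.749   0.912]
tool shift mm [ 126.  -124.4  116.6] twist deg 37.66 (to half turn)
```

View pics/w1.png

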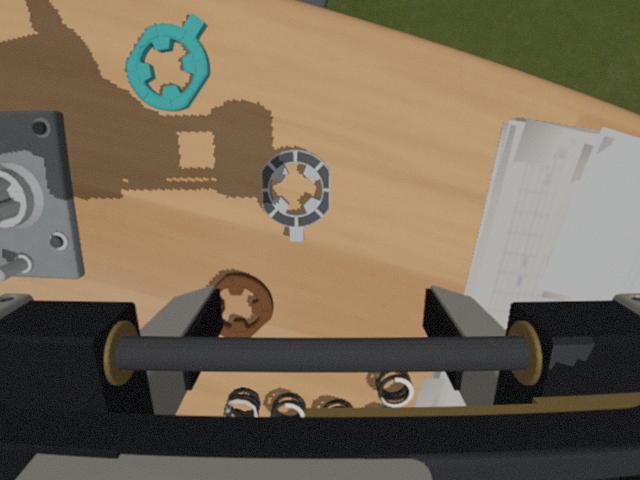

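The wrist view shows the disc at (294,190), and all three fits agree: (440.5,243.6), yaw 0.266. The turquoise one is at (168,65) and the brown one is partly hidden at (246,305). Going down to grasp.

Call:
jog_arm --pt "0.028 -0.0225 0.03" --pt "0 0 0.05" --pt "0 0 0.045" --pt "0 0 0.025" --pt "0 0 0.015" --pt "0 0 0.008" --pt "0 0 0" --pt "0 0 0" --twist '[0, 0, 0, 0, 0, 0, 0, 0]'

```text
time: 3.75
tool_pos: [441.0, 244.0, 4.6]
tcp_rot: [3.141, 0.002, -2.878]
contact_force: [-0.1, 0.0, 0.6]
grip_width: 91.5
finger_force: 0.0
```

Call:
jog_arm --pt "0 0 0" --pt "0 0 0" --pt "0 0 0" --pt "0 0 0" --pt "0 0 0" --pt "0 0 0" --twist '[0, 0, 0, 0, 0, 0]' --jaw 0.05

```text
time: 4.5
tool_pos: [440.4, 243.7, 3.8]
tcp_rot: [3.142, 0.0, -2.877]
contact_force: [-0.9, -0.3, 2.1]
grip_width: 57.5
finger_force: 30.0
```

Call:
jog_arm --pt "0 0 -0.01" --pt "0 0 -0.045" --pt "0 0 -0.05" --pt "0 0 -0.05" --pt "-0.011 -0.043 -0.025" --pt "-0.012 -0.043 0" --pt "-0.011 -0.043 0" --pt "-0.011 -0.043 0" --pt "-0.011 -0.042 0" --pt "-0.011 -0.042 0" --twist '[0, 0, 0, 0, 0, 0, 0, 0, 0, 0]'

```text
time: 5.75
tool_pos: [572.2, 12.8, 184.1]
tcp_rot: [3.141, 0.0, -2.877]
contact_force: [0.7, 1.1, -1.1]
grip_width: 57.4
finger_force: 30.0
```

Call:
jog_arm --pt "0 0 0" --pt "0 0 0" --twist '[0, 0]'

```text
time: 6.0
tool_pos: [571.3, 14.4, 183.7]
tcp_rot: [3.141, -0.001, -2.878]
contact_force: [0.1, 0.4, -1.0]
grip_width: 57.3
finger_force: 30.0
```

```bash
python3 - <<'E'
from h import *
o=bot.get_obs();print(o["tool_pos"].round(1),o["tcp_rot"].round(4),o["time"])
im=bot.capture("wrist");p,C,z=cam("wrist");cv2.imwrite("pics/w2.png",im);import pickle;pickle.dump((o,p),open("w2.pkl","wb"))
for x in proj("wrist",[[512.5,1.3,66],[565.2,10.6,50],o["tool_pos"]]):print(x.round())
for r in bot.find_in("wrist","disc_center"):print(r)
v=cv2.resize(im,None,fx=1.25,fy=1.25,interpolation=cv2.INTER_CUBIC);cv2.imwrite("pics/w2b.png",v)
E
```

```text
[571.3  14.4 183.7] [ 3.1408e+00 -7.0000e-04 -2.8779e+00] 6.0
[324. 155.]
[318. 223.]
[320. 307.]
{'bbox': [323.6, 318.9, 140.1, 164.1], 'confidence': 0.87}
{'bbox': [526.7, 268.1, 83.0, 72.5], 'confidence': 0.78}
{'bbox': [512.8, 32.4, 85.8, 64.7], 'confidence': 0.63}
{'bbox': [77.9, 99.1, 81.2, 95.6], 'confidence': 0.43}
```

View pics/w2b.png

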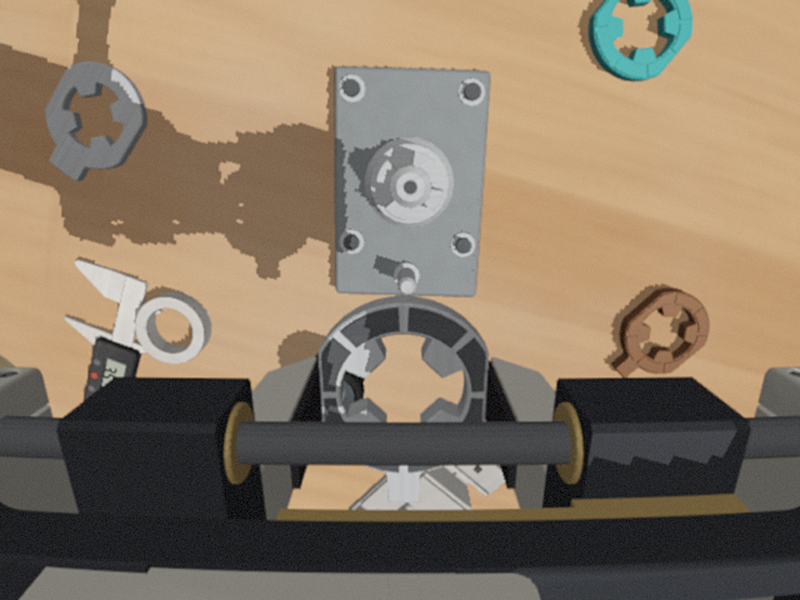

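The hub is at about (328,150) and the pin top at about (326,228). The disc sits between the fingers with its tab away from the robot. I'll take an enlarged crop of the hub.

```bash
python3 - <<'E'
from h import *
im=cv2.imread("pics/w2.png")[104:184,284:384]
v=cv2.resize(im,None,fx=7.5,fy=7.5,interpolation=cv2.INTER_CUBIC)
v=cv2.createCLAHE(3,(4,4)).apply(cv2.cvtColor(v,cv2.COLOR_BGR2GRAY))
cv2.imwrite("pics/hub.png",v)
E
```

```text
(no output)
```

View pics/hub.png

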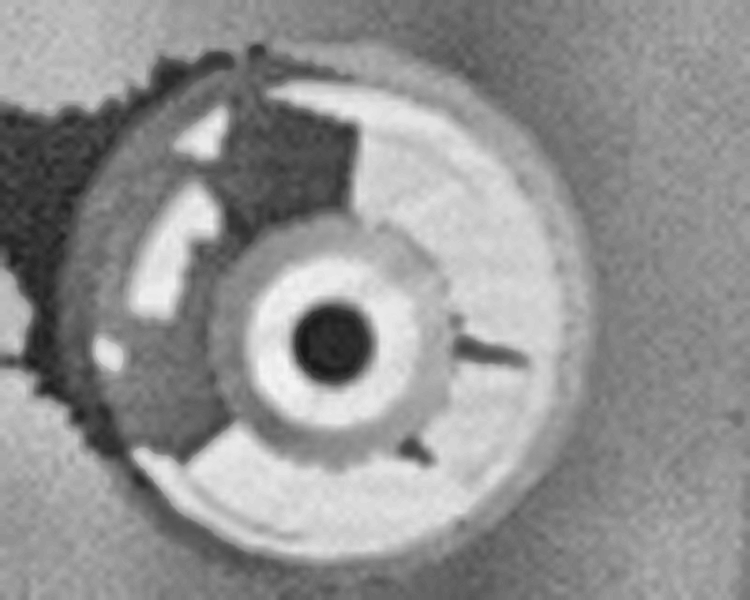

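```bash
python3 - <<'E'
from h import *
import pickle;o,p=pickle.load(open("w2.pkl","rb"))
px=lambda x,y:[284+(x+.5)/7.5-.5,104+(y+.5)/7.5-.5]
H=unproj("wrist",px(333,343),66,p)[0];print("hub",H)
P=unproj("wrist",[406/1.25,283/1.25],50,p)[0];print("pin",P,np.hypot(*(P-H)[:2]),np.arctan2(*(P-H)[1::-1]))
for z in(54,30):
  for n,q in dict(a1=(360,125),a2=(352,205),b1=(240,425),b2=(190,465),c1=(460,345),c2=(525,358),d1=(405,440),d2=(430,460)).items():
    X=unproj("wrist",px(*q),z,p)[0]-H;print(z,n,np.hypot(X[0],X[1]).round(1),np.degrees(np.arctan2(X[1],X[0])).round(1))
# base plate outline check (top z14): mask edges
m=[r for r in bot.masks_of("wrist","stand")]
for r in m:
    cn=max(cv2.findContours(r["pixels"].astype(np.uint8),0,2)[0],key=cv2.contourArea);b=cv2.minAreaRect(unproj("wrist",cn[:,0],14,p)[:,:2].astype(np.float32));print(r["confidence"],b)
# same with top view: hub hole/pin
E
```

```text
hub [508.30030046   2.72582011  66.        ]
pin [566.65227309  16.38803834  50.        ] 59.93003350647484 0.2299917329264367
54 a1 20.2 -172.6
54 a2 12.7 -173.9
54 b1 12.3 -31.3
54 b2 18.6 -33.2
54 c1 12.6 101.6
54 c2 19.1 99.1
54 d1 12.4 51.4
54 d2 15.4 54.6
30 a1 20.7 -174.0
30 a2 12.6 -176.2
30 b1 13.9 -26.9
30 b2 20.7 -30.2
30 c1 14.1 97.1
30 c2 21.2 96.1
30 d1 14.5 49.8
30 d2 17.8 53.1
0.84 ((511.2601623535156, 3.19287109375), (149.9202423095703, 101.12918853759766), 13.693102836608887)
```

```bash
python3 - <<'E'
from h import *
import pickle;o,p=pickle.load(open("w2.pkl","rb"))
a=o["tcp_rot"][2];ex=np.array([np.cos(a),np.sin(a)]);ey=np.array([np.sin(a),-np.cos(a)])
zt=o["tool_pos"][2]+8.2
bot.capture("wrist")
im=cv2.imread("pics/w2.png");g=cv2.GaussianBlur(cv2.cvtColor(im,6),(3,3),0).astype(int)
# near rim: scan columns along tool-x rays from the expected rim
for s in(-12,-8,-4,0,4,8,12):
    rr=np.arange(26,40,.5); X=np.array([np.r_[o["tool_pos"][:2]+ex*r+ey*s,zt] for r in rr])
    R=np.array(p["R"]);t=np.array(p["t"]).ravel();q=X@R.T+t;u=q[:,:2]/q[:,2:];u=u*(1+p["k1"]*(u**2).sum(1,keepdims=True))*[p["fx"],p["fy"]]+[p["cx"],p["cy"]]
    print(s,round((33**2-s*s)**.5,1),[int(cv2.getRectSubPix(g.astype(np.float32),(1,1),tuple(map(float,x)))[0,0]) for x in u])
for r in bot.masks_of("wrist","disc_center")[:1]:
    m=r["pixels"];v,u=np.nonzero(m);print(r["bbox"])
    for c in(290,305,323,340,355):
        vv=np.nonzero(m[:,c])[0]
        if len(vv):
            X=unproj("wrist",[c,vv.min()-.5],zt,p)[0][:2]-o["tool_pos"][:2];print(c,"rim tool x,y",(X@ex).round(1),(X@ey).round(1),"centre x",(X@ex-(33**2-(X@ey)**2)**.5).round(2))
E
```

```text
-12 30.7 [86, 89, 91, 89, 90, 111, 147, 166, 157, 132, 114, 110, 118, 140, 165, 177, 178, 178, 178, 169, 147, 135, 141, 149, 150, 150, 149, 149]
-8 32.0 [56, 54, 53, 54, 54, 53, 54, 58, 76, 107, 126, 127, 119, 112, 109, 113, 133, 160, 173, 167, 147, 137, 144, 148, 149, 149, 147, 148]
-4 32.8 [55, 55, 55, 54, 53, 54, 55, 54, 54, 59, 82, 113, 129, 128, 117, 110, 109, 116, 137, 154, 146, 139, 144, 147, 147, 147, 148, 148]
0 33.0 [103, 106, 107, 107, 106, 106, 108, 110, 111, 112, 114, 118, 124, 128, 124, 116, 111, 110, 110, 115, 123, 133, 140, 142, 144, 147, 143, 134]
4 32.8 [56, 55, 53, 53, 54, 54, 53, 53, 54, 55, 63, 91, 122, 130, 122, 113, 108, 107, 111, 121, 136, 157, 176, 186, 189, 190, 189, 186]
8 32.0 [56, 55, 55, 57, 57, 57, 56, 54, 56, 72, 100, 121, 125, 117, 109, 107, 113, 132, 152, 149, 140, 145, 150, 151, 150, 150, 149, 149]
12 30.7 [55, 55, 55, 56, 57, 56, 61, 81, 110, 125, 124, 115, 107, 105, 114, 142, 166, 174, 168, 150, 140, 145, 150, 150, 149, 149, 151, 151]
[321.9, 319.9, 139.7, 164.9]
290 rim tool x,y 32.4 -12.1 centre x 1.71
305 rim tool x,y 34.5 -6.0 centre x 2.07
323 rim tool x,y 35.4 1.4 centre x 2.4
340 rim tool x,y 34.5 8.3 centre x 2.59
355 rim tool x,y 32.4 14.5 centre x 2.75
```

Hub axis is at about (508.6,2.1) and stand yaw is about 13.5°. The shadowed gaps put the spline nearest the pin at about -12° world, 0.44 rad off the pin, which is inside the stated range. Moving the disc over the hub now.

Call:
jog_arm --pt "0.032 0.002 0" --pt "0.032 0.0024 0" --pt "0 0 0.03" --pt "0 0 0.03" --pt "0 0 0.02" --pt "0 0 0.013" --pt "0 0 0" --pt "0 0 0" --twist '[0, 0, 9, 9, 9, 0, 0, 0]'

```text
time: 7.25
tool_pos: [509.5, 1.6, 91.4]
tcp_rot: [3.141, 0.001, 2.936]
contact_force: [-0.2, 0.1, -1.6]
grip_width: 57.5
finger_force: 30.0
```

```bash
python3 - <<'E'
from h import *
o=bot.get_obs();print(o["tool_pos"].round(2),o["tcp_rot"].round(4),o["contact_force"].round(2),o["moment"].round(3));rel(508.6,2.1,75,2.932)
im=bot.capture("wrist");cv2.imwrite("pics/w3.png",im[120:420,160:480]);v=cv2.resize(im[150:450,140:500],(720,600),interpolation=cv2.INTER_CUBIC);cv2.imwrite("pics/w3.png",v)
E
```

```text
[509.51   1.64  91.45] [3.1414e+00 1.4000e-03 2.9365e+00] [-0.24  0.08 -1.65] [-0.005  0.014  0.043]
tool shift mm [ 1.   0.3 16.4] twist deg 0.26 (to half turn)
```

View pics/w3.png

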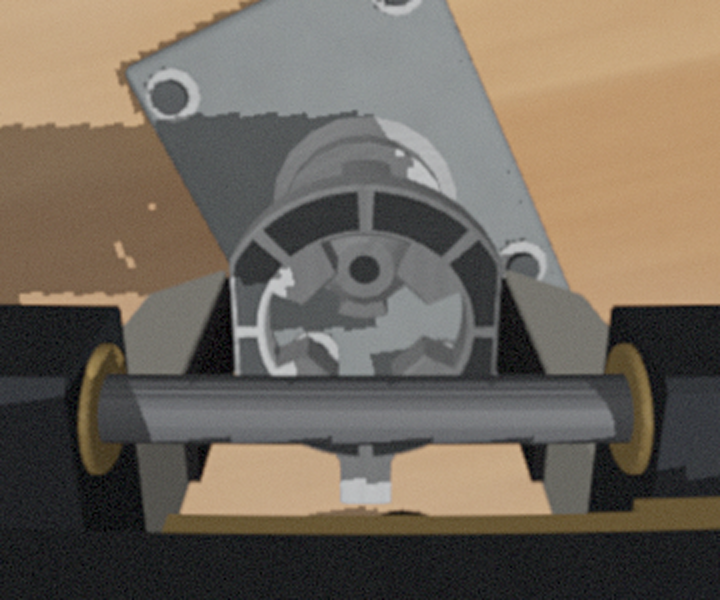

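The hub bore shows centred through the disc at (364,268), and the near spline lies on the tab axis at (372,165), which fits the estimated angle. Now descending slowly.

Call:
jog_arm --pt "0.001 0.0003 0.008" --pt "0 0 0.008" --pt "0 0 0.0012" --pt "0 0 0.0012" --pt "0 0 0.0012" --pt "0 0 0.0012" --pt "0 0 0.0012" --pt "0 0 0.0012" --pt "0 0 0.0012" --pt "0 0 0.0012" --twist '[0, 0, 0, 0, 0, 0, 0, 0, 0, 0]'

```text
time: 8.55
tool_pos: [508.0, 2.1, 65.0]
tcp_rot: [3.142, -0.0, 2.935]
contact_force: [-0.6, 0.4, -1.5]
grip_width: 57.3
finger_force: 30.0
```

Call:
jog_arm --pt "0 0 0.0012" --pt "0 0 0.0012" --pt "0 0 0.0012" --pt "0 0 0.001" --pt "0 0 0.001" --pt "0 0 0.001" --pt "0 0 0.001" --pt "0 0 0" --twist '[0, 0, 0, 0, 0, 0, 0, 0]'

```text
time: 9.55
tool_pos: [508.0, 2.1, 57.4]
tcp_rot: [3.142, -0.0, 2.935]
contact_force: [0.1, -0.0, -0.9]
grip_width: 57.1
finger_force: 30.0
```

Call:
jog_arm --pt "0 0 0.0008" --pt "0 0 0.0008" --pt "0 0 0.0008" --pt "0 0 0.0008" --pt "0 0 0.0008" --twist '[0, 0, 0, 0, 0]'

```text
time: 10.18
tool_pos: [508.1, 2.1, 53.5]
tcp_rot: [3.142, 0.0, 2.934]
contact_force: [0.1, -0.2, -1.0]
grip_width: 57.8
finger_force: 30.0
```

It dropped in without force; continuing to the collar.

Call:
jog_arm --pt "0 0 0.0012" --pt "0 0 0.0012" --pt "0 0 0.0012" --pt "0 0 0.0012" --pt "0 0 0.0012" --pt "0 0 0.0012" --pt "0 0 0.0012" --pt "0 0 0.0012" --pt "0 0 0.0012" --pt "0 0 0.0012" --twist '[0, 0, 0, 0, 0, 0, 0, 0, 0, 0]'

```text
time: 11.42
tool_pos: [508.1, 2.1, 41.5]
tcp_rot: [3.142, 0.0, 2.934]
contact_force: [0.5, 0.6, -1.1]
grip_width: 57.5
finger_force: 30.0
```

Call:
jog_arm --pt "0 0 0.001" --pt "0 0 0.001" --pt "0 0 0.001" --pt "0 0 0.001" --pt "0 0 0.001" --pt "0 0 0.0008" --twist '[0, 0, 0, 0, 0, 0]'

```text
time: 12.18
tool_pos: [508.1, 2.1, 35.7]
tcp_rot: [3.141, 0.0, 2.934]
contact_force: [1.3, -1.0, -0.7]
grip_width: 57.3
finger_force: 30.0
```

Call:
jog_arm --pt "0 0 0.0006" --pt "0 0 0.0005" --pt "0 0 0.0005" --pt "0 0 0.0004" --pt "0 0 0.0003" --pt "0 0 0" --twist '[0, 0, 0, 0, 0, 0]'

```text
time: 12.92
tool_pos: [508.1, 2.1, 33.8]
tcp_rot: [3.142, 0.0, 2.935]
contact_force: [-0.4, -0.6, 5.4]
grip_width: 57.8
finger_force: 30.0
```

Contact is 5 N at z = 33.8, so the disc is home as predicted. Release, retreat, and go look at the separator.

Call:
jog_arm --pt "0 0 -0.0004" --pt "0 0 0" --pt "0 0 0" --pt "0 0 0" --pt "0 0 -0.002" --pt "0 0 -0.01" --pt "0 0 -0.04" --pt "0 0 -0.05" --pt "0 0 -0.02" --twist '[0, 0, 0, 0, 0, 0, 0, 0, 0]' --jaw 0.09

```text
time: 14.05
tool_pos: [509.4, 1.9, 159.5]
tcp_rot: [3.141, 0.005, 2.935]
contact_force: [-0.6, 0.6, -0.5]
grip_width: 90.2
finger_force: 0.0
```

Call:
jog_arm --pt "-0.0192 -0.0438 0" --pt "-0.0192 -0.0438 0" --pt "-0.0192 -0.0438 0" --pt "-0.0192 -0.0438 0" --pt "-0.0192 -0.0438 0" --pt "0 0 0" --pt "0 0 0" --pt "0 0 0" --twist '[0, 0, 0, 0, 0, 6, 5, 0]'

```text
time: 15.05
tool_pos: [556.9, -232.1, 156.4]
tcp_rot: [3.142, 0.0, 2.743]
contact_force: [-0.6, -0.5, -0.8]
grip_width: 90.1
finger_force: 0.0
```

```bash
python3 - <<'E'
from h import *
o=bot.get_obs();print(o["tool_pos"].round(1),o["tcp_rot"].round(3),o["time"])
im=bot.capture("wrist");p=bot.camera_params("wrist");cv2.imwrite("pics/w4.png",im)
for r in bot.masks_of("wrist","separator_center"):
    f=fit("wrist","sep",r["pixels"],4,p);print(np.round(r["bbox"]),r["confidence"],np.round(f,3));rel(f[0],f[1],2.5,f[2],o)
im=bot.capture("top")
for r in bot.masks_of("top","disc_center"): print(np.round(r["bbox"]),np.round(fit("top","disc",r["pixels"],36),3))
a=cv2.resize(im[205:290,265:360],None,fx=4.2,fy=4.2,interpolation=cv2.INTER_CUBIC);b=cv2.resize(cv2.imread("pics/w4.png"),(400,300));cv2.imwrite("pics/v4.png",np.hstack([a[:300],b])[:, :800])
E
```

```text
[ 556.9 -232.1  156.4] [3.142 0.    2.743] 15.05
[323. 183.  79. 103.] 0.79 [ 5.18921e+02 -2.15985e+02 -4.29000e-01  9.35000e-01]
tool shift mm [4.130e+01 1.000e-01 1.539e+02] twist deg 1.73 (to half turn)
[560.  87. 161. 174.] 0.29 [ 5.13839e+02 -1.00650e+01 -2.30400e+00  2.73000e-01]
tool shift mm [125.9 187.9 153.9] twist deg -70.83 (to half turn)
[249. 325.  32.  34.] [373.819 116.871   2.759   0.685]
[310. 246.  30.  44.] [ 5.08522e+02  2.86000e+00 -1.90000e-01  7.95000e-01]
[201. 219.  31.  38.] [ 5.58702e+02  2.10005e+02 -4.86000e-01  6.24000e-01]
```

View pics/v4.png

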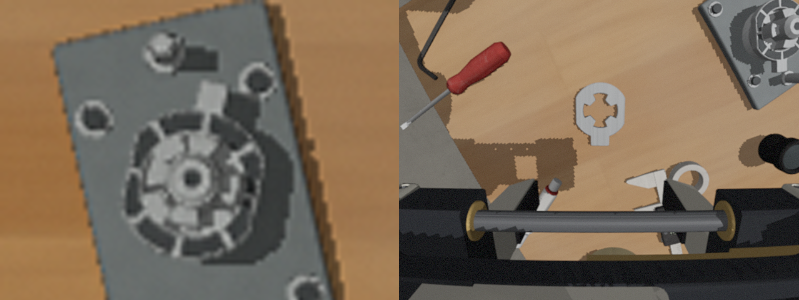

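The top crop shows the disc home round the hub, with its tab on the right spline (yaw about -0.19, against -0.21 expected). The separator is at (323,183) in the wrist view, at (518.9,-216.0), yaw -0.43. Grasping it.

Call:
jog_arm --pt "0.0413 0 0.01" --pt "0 0 0.05" --pt "0 0 0.045" --pt "0 0 0.025" --pt "0 0 0.015" --pt "0 0 0.008" --pt "0 0 0" --pt "0 0 0" --twist '[0, 1.7, 0, 0, 0, 0, 0, 0]'

```text
time: 16.25
tool_pos: [519.5, -216.3, 3.7]
tcp_rot: [-3.141, 0.002, 2.713]
contact_force: [0.8, -0.4, 0.7]
grip_width: 90.2
finger_force: 0.0
```

Call:
jog_arm --pt "0 0 0" --pt "0 0 0" --pt "0 0 0" --pt "0 0 0" --pt "0 0 0" --pt "0 0 0" --twist '[0, 0, 0, 0, 0, 0]' --jaw 0.054

```text
time: 17.0
tool_pos: [518.9, -216.0, 3.0]
tcp_rot: [3.142, 0.0, 2.713]
contact_force: [-1.0, 0.5, 2.5]
grip_width: 61.7
finger_force: 30.0
```

Call:
jog_arm --pt "0 0 -0.01" --pt "0 0 -0.04" --pt "0 0 -0.04" --pt "0.0201 0.0388 -0.012" --pt "0.0201 0.0388 0" --pt "0.0201 0.0388 0" --pt "0.0202 0.0388 0" --pt "0.0201 0.0387 0" --pt "0 0 0" --pt "0 0 0" --twist '[0, 0, 0, 0, 0, 0, 0, 0, 10.4, 10.4]'

```text
time: 18.25
tool_pos: [507.9, 3.1, 105.2]
tcp_rot: [3.141, 0.0, 2.346]
contact_force: [0.3, -0.3, -2.1]
grip_width: 61.5
finger_force: 30.0
```

Call:
jog_arm --pt "0 0 0" --pt "0 0 0" --pt "0 0 0" --pt "0 0 0" --pt "0 0 0" --pt "0 0 0" --pt "0 0 0" --pt "0 0 0" --pt "0 0 0" --pt "0 0 0" --twist '[10.4, 10.4, 10.4, 10.4, 10.4, 10.4, 10.4, 10.4, 10.4, 10.4]'

```text
time: 19.5
tool_pos: [507.9, 2.3, 105.2]
tcp_rot: [-3.142, -0.0, 0.529]
contact_force: [-0.9, -0.8, -1.7]
grip_width: 61.3
finger_force: 30.0
```

Call:
jog_arm --pt "0 0 0.003" --pt "0 0 0.003" --pt "0 0 0.003" --pt "0 0 0.003" --pt "0 0 0" --pt "0 0 0" --twist '[10.4, 10.4, 10.4, 10.4, 1, 0]'

```text
time: 20.25
tool_pos: [508.0, 2.2, 93.1]
tcp_rot: [-3.141, -0.0, -0.206]
contact_force: [0.4, 0.9, -1.7]
grip_width: 61.4
finger_force: 30.0
```

```bash
python3 - <<'E'
from h import *
o=bot.get_obs();print(o["tool_pos"].round(2),o["tcp_rot"].round(4),o["time"]);rel(507.8,2.1,75,-.207)
im=bot.capture("wrist");v=cv2.resize(im[150:450,140:500],(720,600),interpolation=cv2.INTER_CUBIC);cv2.imwrite("pics/w5.png",v)
E
```

```text
[508.05   2.23  93.07] [-3.1415e+00 -2.0000e-04 -2.0580e-01] 20.25
tool shift mm [-0.2  0.2 18.1] twist deg 0.07 (to half turn)
```

View pics/w5.png

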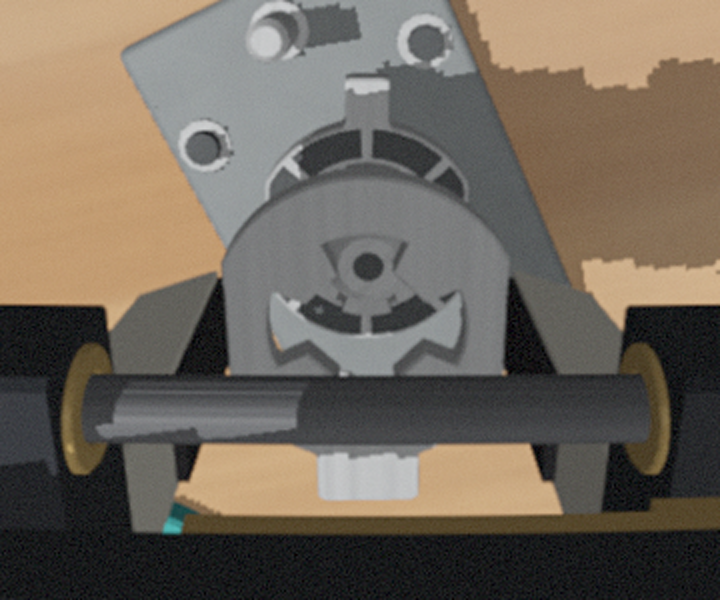

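The disc tab at (367,95), hub bore at (368,267) and separator tab at (367,475) all lie on one line, so the tabs are opposite. Descending.

Call:
jog_arm --pt "0 0 0.01" --pt "0 0 0.009" --pt "0 0 0.0012" --pt "0 0 0.0012" --pt "0 0 0.0012" --pt "0 0 0.0012" --pt "0 0 0.0012" --pt "0 0 0.0012" --pt "0 0 0.0012" --pt "0 0 0.0012" --twist '[0, 0, 0, 0, 0, 0, 0, 0, 0, 0]'

```text
time: 21.55
tool_pos: [508.0, 2.2, 64.2]
tcp_rot: [-3.142, -0.0, -0.209]
contact_force: [-0.1, -1.0, -0.9]
grip_width: 61.4
finger_force: 30.0
```

Call:
jog_arm --pt "0 0 0.0012" --pt "0 0 0.0012" --pt "0 0 0.0012" --pt "0 0 0.001" --pt "0 0 0.0008" --pt "0 0 0.0008" --pt "0 0 0.0008" --pt "0 0 0.0008" --pt "0 0 0.0008" --pt "0 0 0" --twist '[0, 0, 0, 0, 0, 0, 0, 0, 0, 0]'

```text
time: 22.8
tool_pos: [508.2, 2.3, 56.0]
tcp_rot: [-3.141, -0.001, -0.209]
contact_force: [-1.0, -0.9, 4.0]
grip_width: 61.5
finger_force: 30.0
```

```bash
python3 - <<'E'
from h import *
for i in range(3):
    o=bot.get_obs();print(o["tool_pos"].round(2),o["tcp_rot"].round(4),o["contact_force"].round(2),o["moment"].round(3));bot.capture("wrist")
E
```

```text
[508.23   2.26  56.02] [-3.1414e+00 -7.0000e-04 -2.0880e-01] [-0.99 -0.86  3.95] [-0.07   0.181 -0.037]
[508.26   2.24  56.01] [-3.1414e+00 -8.0000e-04 -2.0880e-01] [-0.63 -0.1   4.44] [-0.06   0.223 -0.013]
[508.24   2.26  55.97] [-3.1414e+00 -7.0000e-04 -2.0870e-01] [-0.49 -0.61  4.84] [-0.063  0.188 -0.072]
```

Call:
jog_arm --pt "0 0 0" --pt "0 0 0" --pt "0 0 0" --twist '[1, 1, 0]'

```text
time: 23.32
tool_pos: [508.2, 2.3, 55.4]
tcp_rot: [-3.141, -0.0, -0.244]
contact_force: [3.2, 0.1, -2.0]
grip_width: 61.3
finger_force: 30.0
```

```bash
python3 - <<'E'
from h import *
o=bot.get_obs();print(o["tool_pos"].round(2),o["tcp_rot"].round(4),o["contact_force"].round(2),o["moment"].round(3))
E
```

```text
[508.24   2.25  55.43] [-3.1414e+00 -3.0000e-04 -2.4410e-01] [ 3.17  0.08 -1.98] [-0.111 -0.352  0.002]
```

A 2° turn freed it, and the force is gone. I'll ease sideways 0.4 mm away from the light side load and continue.

Call:
jog_arm --pt "0.0004 0 0" --pt "0 0 0.0008" --pt "0 0 0.0008" --pt "0 0 0.0008" --pt "0 0 0.0008" --pt "0 0 0" --twist '[0, 0, 0, 0, 0, 0]'

```text
time: 24.08
tool_pos: [508.4, 2.1, 52.4]
tcp_rot: [-3.142, -0.0, -0.244]
contact_force: [2.0, -2.3, -1.0]
grip_width: 61.4
finger_force: 30.0
```

```bash
python3 - <<'E'
from h import *
o=bot.get_obs();print(o["tool_pos"].round(2),o["tcp_rot"].round(4),o["contact_force"].round(2),o["moment"].round(3))
E
```

```text
[508.42   2.11  52.36] [-3.1416 -0.     -0.2437] [ 2.03 -2.29 -0.98] [-0.243 -0.181 -0.047]
```

Call:
jog_arm --pt "0.0003 0.0003 0.0005" --pt "0 0 0.001" --pt "0 0 0.001" --pt "0 0 0.001" --pt "0 0 0.001" --pt "0 0 0.0008" --pt "0 0 0.0006" --pt "0 0 0.0004" --pt "0 0 0" --twist '[0, 0, 0, 0, 0, 0, 0, 0, 0]'

```text
time: 25.2
tool_pos: [508.5, 1.8, 46.0]
tcp_rot: [-3.142, 0.0, -0.244]
contact_force: [0.1, -0.6, -1.2]
grip_width: 61.3
finger_force: 30.0
```

```bash
python3 - <<'E'
from h import *
o=bot.get_obs();print(o["tool_pos"].round(2),o["tcp_rot"].round(4),o["contact_force"].round(2),o["moment"].round(3))
E
```

```text
[508.48   1.81  46.03] [-3.1415e+00  3.0000e-04 -2.4370e-01] [ 0.08 -0.57 -1.24] [-0.005  0.145 -0.01 ]
```

Call:
jog_arm --pt "0 0 0" --pt "0 0 0" --pt "0 0 0" --twist '[-1, -1, 0]'

```text
time: 25.58
tool_pos: [508.8, 1.7, 46.2]
tcp_rot: [-3.142, -0.0, -0.209]
contact_force: [0.6, -1.3, -1.1]
grip_width: 61.3
finger_force: 30.0
```

```bash
python3 - <<'E'
from h import *
o=bot.get_obs();print(o["tool_pos"].round(2),o["tcp_rot"].round(4),o["contact_force"].round(2),o["moment"].round(3))
E
```

```text
[508.83   1.67  46.16] [-3.1416e+00 -5.0000e-04 -2.0850e-01] [ 0.57 -1.31 -1.1 ] [-0.254 -0.047  0.013]
```

No resistance at the exactly opposite angle. Seating it on the disc.

Call:
jog_arm --pt "0 0 0.0004" --pt "0 0 0.0004" --pt "0 0 0.0004" --pt "0 0 0.0003" --pt "0 0 0.0002" --pt "0 0 0" --twist '[0, 0, 0, 0, 0, 0]'

```text
time: 26.32
tool_pos: [508.9, 1.8, 44.9]
tcp_rot: [-3.141, -0.001, -0.209]
contact_force: [-0.4, -0.5, 4.3]
grip_width: 61.2
finger_force: 30.0
```

```bash
python3 - <<'E'
from h import *
o=bot.get_obs();print(o["tool_pos"].round(2),o["tcp_rot"].round(4),o["contact_force"].round(2),o["moment"].round(3))
E
```

```text
[508.92   1.76  44.92] [-3.1414e+00 -9.0000e-04 -2.0880e-01] [-0.41 -0.48  4.31] [-0.135  0.109 -0.058]
```

Contact is 5 N at z = 44.9, and home is 45. Release and retreat.

Call:
jog_arm --pt "0 0 -0.0004" --pt "0 0 0" --pt "0 0 0" --pt "0 0 0" --pt "0 0 -0.002" --pt "0 0 -0.01" --pt "0 0 -0.04" --pt "-0.05 0 -0.05" --pt "-0.05 0 -0.02" --pt "0 0 0" --twist '[0, 0, 0, 0, 0, 0, 0, 0, 0, 0]' --jaw 0.09

```text
time: 27.58
tool_pos: [414.6, 21.9, 163.1]
tcp_rot: [-3.141, -0.003, -0.208]
contact_force: [1.5, 0.1, -0.0]
grip_width: 89.9
finger_force: 0.0
```

Call:
jog_arm --pt "0 0 0" --pt "0 0 0" --twist '[0, 0]'

```text
time: 27.82
tool_pos: [417.3, 21.1, 160.7]
tcp_rot: [-3.142, 0.0, -0.209]
contact_force: [0.5, 0.6, 0.1]
grip_width: 90.1
finger_force: 0.0
```

```bash
python3 - <<'E'
from h import *
im=bot.capture("wrist");p=bot.camera_params("wrist")
for k,l,z in(("sep","separator_center",46),("disc","disc_center",36)):
    for r in bot.masks_of("wrist",l)[:3]: print(k,np.round(r["bbox"]),r["confidence"].__round__(2),np.round(fit("wrist",k,r["pixels"],z,p),3))
u,v=np.round(proj("wrist",[[509,2,46]])[0]).astype(int);print(u,v)
a=cv2.resize(im,(640,480))
s=bot.capture("scene");x,y=np.round(proj("scene",[[509,2,46]])[0]).astype(int)
A=cv2.resize(im[max(0,v-75):v+75,max(0,u-75):u+75],(400,400),interpolation=2);B=cv2.resize(s[y-45:y+45,x-45:x+45],(400,400),interpolation=2)
cv2.imwrite("pics/f.png",np.hstack([A,B]));print(bot.get_obs()["time"])
E
```

```text
sep [324. 113.  93. 125.] 0.78 [507.818   2.655   2.947   0.941]
disc [ 48.  97.  79. 103.] 0.87 [ 5.54304e+02  1.98448e+02 -5.39000e-01  6.88000e-01]
disc [226. 300.  70.  77.] 0.81 [381.646 112.996   2.712   0.485]
disc [320.  55.  21.  44.] 0.73 [ 5.77334e+02 -1.21270e+01  3.51000e-01  1.06000e-01]
323 103
28.025
```

View pics/f.png

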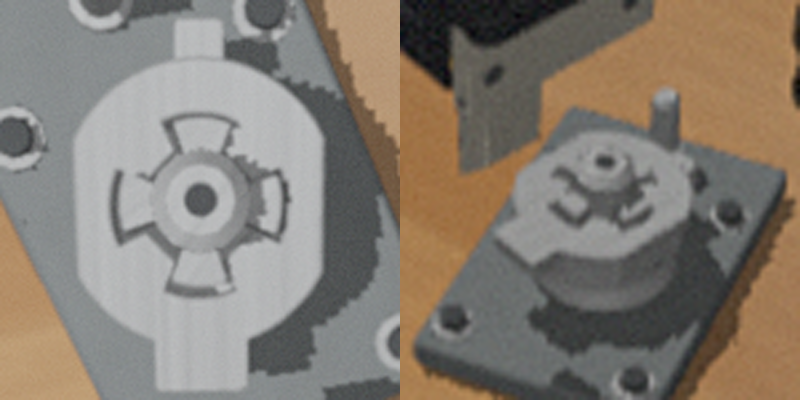

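The disc tab is at (200,38) in the crop and the separator tab is opposite at (200,360). The four splines stand in the bore, and the side view shows the plates flat on each other. Handing in.

```bash
python3 -c "
from plant import bot
print(bot.close_job())"
```

```text
the job is handed in; nothing more can be done
None
```

The job is handed in: the disc is home on the collar with its tab on the spline nearest the pin, and the separator is home on the disc with its tab directly opposite; it took about 28 s and every contact force I read stayed under 10 N.

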